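# Shut and latch the cover of a test chamber

## Robot

A 6-joint arm with a two-finger parallel gripper is mounted at the origin on a cart in front of the work surface, level with it; the furniture and walls round the work are solid. World frame = base frame: x ahead of the robot, y to its left, z up, the work surface at z = 0. Lengths are in mm, angles in rad, forces in N, time in s.
With the tool pointing down it reaches from about 275 to 825 mm from the base axis. Payload 4.9 kg.
Tool frame: the origin (TCP) lies on the centre line of the jaws, within the pads' length; the fingertips stand ahead of it and the grasp point (between the pads) lies 2 mm behind it (r.nose_length is the z of the fingertips in the tool frame, in mm); z points along the fingers, y is the direction in which the jaws open and shut (so a half turn about z gives the same grasp; the last joint's range is limited). The gripper opens to 85 mm and grips with 20 to 120 N. Pads are 22 mm wide; open, the fingers measure 114 mm over their backs; the gripper's body (76 mm by 85 mm) begins 54 mm behind the grasp point. The pads swing forward as they close: fully open they stand 13 mm farther back than shut.
Start: joints at [1.161, 0.326, -0.193, 1.052, 0, 1.437], TCP at [149.768, 529.234, 248.281] pointing down, gripper open.
Joint ranges: [-2.65, 2.65], [-0.97, 1.79], [-1.3, 1.35], [-1.93, 2.1], [-1.47, 1.37], [-3.14, 3.14]. Speed limits (rad/s): [2.57, 2.57, 3.14, 3.14, 3.14, 3.14].

## Interface

Orientations are given as a rotation vector (axis times angle).
In Python, from bench import r, imaging, models gives the robot as it stands.
- The arm moves only by the tool carry_out, never from a script. Its argument "deltas" is a list of rows, each a list of 3 entries, a list of its own where there are three numbers: the opening, from -1 (shut) to 1 (fully open), so that 0 is half open, then the shift along the tool's x, y, z in mm, then the turn about the tool's z in rad. In form: [[grip, [x, y, z], roll], ...]. A call has 1 to 12 rows; each row shifts and turns the commanded pose from where the row before left it, along the tool's axes as they then stand; what a row does not reach is not made up. A row lasts 1/10 s, in which the tool goes at most 50 mm and 8.59 degrees, less where a joint would pass 70% of its speed; a pose out of reach is approached as far as the arm can. A call with a gripper value outside its range is refused whole. The fingers move at their own pace and stop on an object; "squeeze" is the grip in N (left out, the last holds). Time passes only in rows, so rows that do not move let the fingers close. It gives the time, the measured TCP pose, the force and the opening at its end, in the units of the state.
- r.observe(): the state, without advancing time (a new reading comes with each control period).
- imaging.snapshot(name): name is "side" or "top"; returns the picture (384x512x3 uint8, red, green, blue); there is no depth.
- imaging.get_calibration(name): a dict with "fov_y" (degrees; the focal length in pixels is half the picture's height over the tangent of half this angle, whatever the lens; pixels are square), "cx", "cy" (the principal point, pixels), "R" (3x3) and "t" (3): a world point X has camera coordinates R X + t. Camera axes: x right, y down, z forward; pixel columns grow to the right and rows downward; lengths in mm; the calibration is good to about 2 mm. A picture is of the moment at which its call begins. get_calibration takes no time and is no camera call.
- r.job_done(): hands the job in, once; it reports no verdict.
Trained networks look in the newest picture that a camera, given by its name, has taken for a name from the list of things; names that differ only in an ending like _2 or _b are one class to them, and where a whole thing is asked for, a point or a joint stands for the part that bears it (a point fixed in the world has none). Each returns a list of dicts, best first, with "p" (0 to 1); they miss things now and then, are a little off and sometimes report something else, mostly with a low value. They report only what shows in the picture. A call takes as long as a camera call.
- models.regions_of(camera, thing): "pixels" (384x512 bool, what is visible of it).
- models.pinpoint(camera, thing): "position" ([x, y, z] in mm, in world coordinates, good to about 4 mm: a listed point, or the origin of a listed thing).
The state is a dict: "clock": time; "joint_positions": joint angles; "qd": joint speeds; "tau": joint torques, N m; "eef_pos": TCP position; "tcp_rot": TCP orientation; "wrist_force": force on the tool from outside, world axes, zero at the start; "torque": the same for the moment, N m; "grip_width": finger opening in mm.
Only numpy, scipy, OpenCV 4.12 (cv2) and the standard library are available. Lean on these libraries where they do the work, as an engineer would, in place of code of your own. Each camera call takes 0.05 s, during which the arm holds its last target. There are 200 camera calls.

## Task

An elbow fitting waits in the chamber of the grey test fixture. With the fingertips, push the sliding cover fully shut over it, and only then push the latch bar round as far as it goes, so that it lies across behind the cover's upright rib. Only push: do not grip the rib or the bar, leave the fitting lying where it is, and do not move the other things lying about.

Things in the scene. Friction and masses are not known exactly. Their poses are not given: they have to be found in the camera images.
- fixture: Grey fixture fixed to the bench, 140 (its x) by 290 mm (its y), rails 59 mm high; origin at the centre of its underside, z up. Open chamber (92 by 108 mm, floor 10 mm up) in its +y half; the open cover stands over its solid -y half; latch on its +x side. Turned by up to 23 degrees. A shelf frame overhangs world x > 0.64 m, y > 0.10 m from 0.58 m up: keep the arm clear.
- cover_plate (a joint): Opening of the sliding cover in m: 0 = fully shut against its stop, up to 0.115 open. The cover is a flat aluminium plate, 112 mm by 130 mm, its top 56 mm above the bench. It shuts in the fixture's +y direction, slides with about 2 N of friction and stays where it is left.
- rib_push (a point): Centre of the face of the cover's upright dark steel rib that is pushed to shut it: the face looks to the fixture's -y, is 100 mm long (fixture x) and runs from 56 to 86 mm above the bench; this point is 71 mm above the bench and moves with the cover. The rib is 12 mm thick and runs across the trailing (-y) edge of the cover; its half towards the chamber is 6 mm lower. Fingers that press on both of its sides at once are gripping it. The point's axes are those of the fixture.
- latch_bar (a joint): Angle of the latch bar in rad. 0 = swung outwards (20 degrees beyond parallel to the fixture's long side, pointing to its -y and slightly +x); 0.35 = pointing along the fixture's -y, beside the cover's path; 1.92 = its stop, latched, pointing to the fixture's -x across the path just behind the rib of the shut cover. It grows clockwise seen from above, turns with about 0.08 N m of friction and stays where it is left. Past 0.7 with the cover not shut it would foul the cover.
- bar_pivot (a point): Point on the upright axis of the latch bar, 72 mm above the bench, at fixture x = 85 mm, y = -14 mm. Its x axis points along the bar from the pivot to the free end and its y axis points to the side on which the bar is pushed; they turn with the bar.
- bar_push (a point): Point in the middle of the height of the pushed face of the latch bar, 65 mm from the pivot along the bar and 6 mm beside its centre line; axes as bar_pivot, so the face looks along this point's +y. The bright steel bar is upright like a blade: 85 mm from pivot to free end, 12 mm thick, from 60 to 84 mm above the bench; the half away from the pushed face is 6 mm lower. Fingers that press on both of its sides at once are gripping it.
- elbow_fitting: Small black and brass elbow fitting with a blue ring, 30x16x26 mm, loose on the chamber floor; origin at the centre of its underside. Stays where it is.
- grease_tin: Round green tin with a pale lid, 62 mm across, 42 mm high, loose beside the fixture; origin at the centre of its underside. Bystander.
- pager_box: Grey hand unit with three buttons, 62x42x20 mm, loose beside the fixture; origin at the centre of its underside. Bystander.
- column_clip_1: Flat pale clip, 20x72x11 mm, loose beside the fixture; origin at the centre of its underside. Bystander.

How it is judged:
By the outcome, as a careful person would: the job done as asked, in the order asked, and still so for the second after the job is handed in, with the robot touching nothing.
It also fails if it takes over 50 s, if anything falls off the work surface, if the arm or the gripper's body presses on something with over 40 N, if the wrist force passes 120 N, or if a joint passes its speed limit or range.

## Working session

There is one attempt and no reset: what is moved stays moved. The work goes in short steps, Python scripts to look and compute and a tool call to move; the robot and the scene stay as the last step left them, time stands still between calls to the robot, and variables do not carry over. Pictures are saved under pics/ and viewed, about 8 in all and at most 12, crops included, and the job is handed in when it is done.

Besides the shell and the picture viewer there is one more tool, called after ">>>" as a command line: name --argument value ..., lists and objects as JSON in quotes. carry_out: Moves the arm, as the interface text tells. Its arguments: {"type":"object","properties":{"deltas":{"type":"array"},"squeeze":{"type":"number"}},"required":["deltas"]}

```bash
mkdir -p pics; python3 - <<'E'
from bench import r, imaging, models
import cv2, numpy as np
for c in("top","side"):
    im=imaging.snapshot(c); cv2.imwrite(f"pics/{c}0.png",cv2.cvtColor(im,cv2.COLOR_RGB2BGR))
    for n in("fixture","rib_push","bar_pivot","bar_push","elbow_fitting","grease_tin","pager_box","column_clip_1"):
        print(c,n,[(np.round(d["position"],1).tolist(),round(d["p"],2)) for d in models.pinpoint(c,n)[:2]])
    k=imaging.get_calibration(c); print(k)
print(r.observe(), r.nose_length)
E
```

```text
top fixture [([527.2, -45.6, -1.8], 0.7)]
top rib_push [([395.7, -110.6, -3.4], 0.74), ([537.6, -142.4, 73.9], 0.56)]
top bar_pivot [([608.1, -49.9, 72.0], 0.8)]
top bar_push [([627.4, -113.6, 71.4], 0.58)]
top elbow_fitting [([515.2, 23.3, 8.8], 0.63)]
top grease_tin [([379.3, 25.8, -0.9], 0.91)]
top pager_box [([395.6, -112.3, -1.9], 0.77)]
top column_clip_1 [([520.0, 168.1, 4.4], 0.7), ([623.9, -112.7, 68.9], 0.61)]
{'fov_y': 45.02836873712218, 'cx': 261.4277720403817, 'cy': 191.02014651697965, 'R': array([[-4.69886309e-05, -9.99974422e-01,  7.15221147e-03],
       [-9.83455488e-01, -1.24941266e-03, -1.81145640e-01],
       [ 1.81149943e-01, -7.04239340e-03, -9.83430274e-01]]), 't': array([-26.71902659, 535.10344885, 846.15512295])}
side fixture [([524.4, -44.3, 2.2], 0.74)]
side rib_push [([531.6, -141.6, 73.1], 0.66)]
side bar_pivot [([517.4, 33.2, 11.6], 0.51)]
side bar_push [([628.0, -108.8, 69.6], 0.86)]
side elbow_fitting [([519.0, 31.5, 8.9], 0.64)]
side grease_tin [([381.7, 32.6, -0.3], 0.79)]
side pager_box [([400.5, -110.6, 2.5], 0.93)]
side column_clip_1 [([517.3, 170.2
[... 296 characters left out ...]
2564443])}
{'clock': 0.9, 'joint_positions': array([ 1.16080774e+00,  3.26158221e-01, -1.92600381e-01,  1.05199045e+00,
        8.21218584e-06,  1.43659304e+00]), 'qd': array([ 1.65858330e-03,  4.44542186e-04, -1.08402782e-03, -2.61541863e-03,
        1.18984201e-03, -9.74246251e-05]), 'tau': array([-6.36547593e-04, -4.43316650e+01,  2.62758332e+01,  8.82083987e-04,
       -1.59503879e-04, -4.36348557e-06]), 'eef_pos': array([149.76420388, 529.24110703, 248.30346332]), 'tcp_rot': array([4.31830336e-01, 3.11176748e+00, 7.49877723e-05]), 'wrist_force': array([-0.7503643 , -0.80587635, -0.9102638 ]), 'torque': array([ 0.00767972, -0.01693624,  0.02663667]), 'grip_width': 85.40648001461636} 17.0
```

```bash
python3 -c "
import cv2,numpy as np
cv2.imwrite('pics/both0.png',cv2.resize(np.vstack([cv2.imread('pics/top0.png'),cv2.imread('pics/side0.png')]),(400,600)) if 0 else cv2.resize(cv2.imread('pics/top0.png'),(800,600)))"
```

```text
(no output)
```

View pics/both0.png

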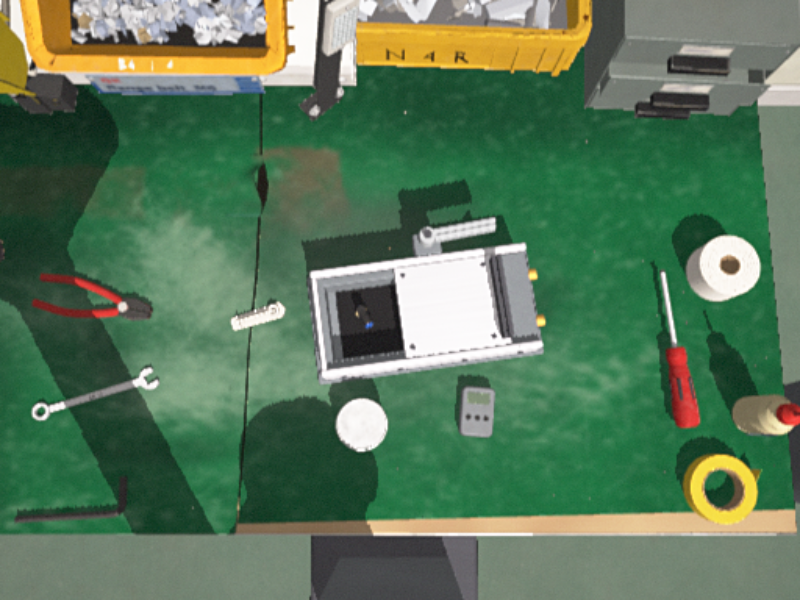

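View pics/side0.png

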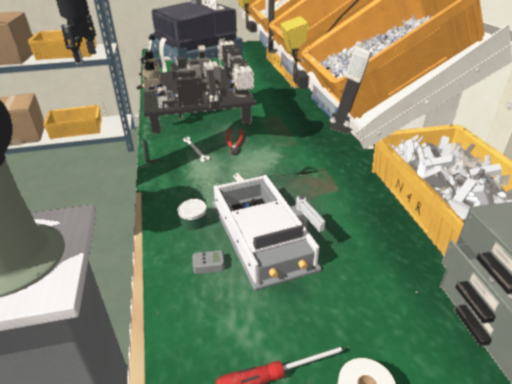

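Top view: fixture spans about (312,245)–(543,382) in 800-px scale, chamber left (+y world). The cover is open to the right, with a dark band at x≈490–535, and the bar runs from (428,236) to (495,225). Next I fit the pose from corners and check with an overlay.

```bash
cat >h.py <<'E'
import numpy as np, cv2
from bench import r, imaging, models
def proj(c,X):
    k=imaging.get_calibration(c); f=192/np.tan(np.radians(k["fov_y"]/2))
    p=np.atleast_2d(X)@k["R"].T+k["t"]; return f*p[:,:2]/p[:,2:]+[k["cx"],k["cy"]]
def W(P,X):
    X=np.atleast_2d(X).astype(float); c,s=np.cos(P[2]),np.sin(P[2])
    return np.c_[P[0]+c*X[:,0]-s*X[:,1],P[1]+s*X[:,0]+c*X[:,1],X[:,2]]
def overlay(c,im,P,segs,box,sc,fn):
    x0,y0,x1,y1=box; o=cv2.resize(cv2.cvtColor(im,cv2.COLOR_RGB2BGR)[y0:y1,x0:x1],None,fx=sc,fy=sc,interpolation=2)
    for a,b,col in segs:
        p=[tuple(int(v) for v in (q-[x0,y0])*sc+sc/2) for q in proj(c,W(P,[a,b]))]; cv2.line(o,p[0],p[1],col,1)
    cv2.imwrite(fn,o)
def rect(x0,x1,y0,y1,z,col):
    q=[(x0,y0,z),(x1,y0,z),(x1,y1,z),(x0,y1,z)]; return [(q[i],q[(i+1)%4],col) for i in range(4)]
E
python3 - <<'E'
from h import *
from scipy.optimize import least_squares
px=np.array([(311,271),(322,382),(543,353),(527,245)])*.64
X=[(70,145,59),(-70,145,59),(-70,-145,59),(70,-145,59)]
s=least_squares(lambda P:(proj("top",W(P,X))-px).ravel(),[526,-45,.1]); P=s.x; print(P,s.fun.round(1))
print(W(P,[(85,-14,72)]))
for a in [(537.6,-142.4),(531.6,-141.6)]:
    d=np.array(a)-P[:2];c,q=np.cos(P[2]),np.sin(P[2]);print("rib fix",c*d[0]+q*d[1],-q*d[0]+c*d[1])
for c,box,sc in(("top",(190,130,355,250),4.8),("side",(195,160,345,290),4.6)):
    im=imaging.snapshot(c)
    segs=rect(-70,70,-145,145,59,(0,0,255))+[((85,-14,72),(85+85*np.sin(.349),-14-85*np.cos(.349),72),(255,0,0))]+rect(-50,50,-97,-85,86,(0,200,255))
    overlay(c,im,P,segs,box,sc,f"pics/ov_{c}.png")
E
```

```text
[ 5.17065117e+02 -4.79989228e+01  1.26247496e-01] [-5.8 -0.4 -5.3  1.2  6.3  0.3  4.9 -1.9]
[[603.1514069  -51.18494801  72.        ]]
rib fix 8.485186870891019 -96.23536969041716
rib fix 2.6336686063242407 -94.68626220562425
```

View pics/ov_top.png

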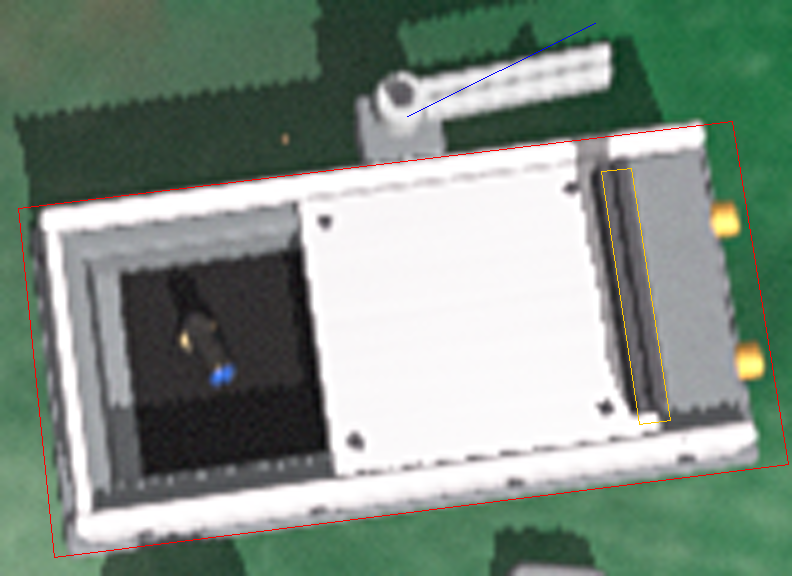

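View pics/ov_side.png

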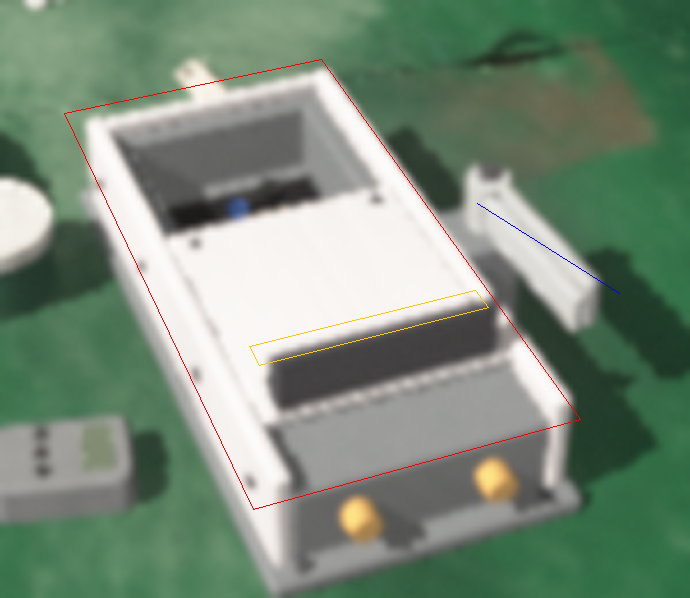

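```bash
python3 - <<'E'
from h import *
from scipy.optimize import least_squares
T=(np.array([(41,210),(704,124),(757,438),(75,532)])-2.4)/4.8+[190,130]
S=(np.array([(88,122),(325,68),(575,402),(252,497),(280,593),(580,508)])-2.3)/4.6+[195,160]
def m(v):
    P=v[:3];w,a,b=v[3:]
    q=lambda sx,y:(sx*w,y,59)
    t=proj("top",W(P,[q(1,a),q(1,-b),q(-1,-b),q(-1,a)]))
    s=proj("side",W(P,[q(-1,a),q(1,a),q(1,-b),q(-1,-b),(-70,-145,0),(70,-145,0)]))
    return np.r_[(t-T).ravel(),(s-S).ravel()]
s=least_squares(m,[520,-45,.12,68,140,140],loss="soft_l1");P=s.x[:3];print(s.x.round(3),s.fun.round(1))
print(W(P,[(85,-14,72),(0,-95,71),(0,17,71)]).round(1))
for n in("rib_push","bar_push"):
  for a in {"rib_push":[(537.6,-142.4),(531.6,-141.6)],"bar_push":[(627.4,-113.6),(628,-108.8)]}[n]:
    d=np.array(a)-P[:2];c,q=np.cos(P[2]),np.sin(P[2]);print(n,c*d[0]+q*d[1],-q*d[0]+c*d[1])
np.save("P.npy",P)
im=imaging.snapshot("top");im2=imaging.snapshot("side");w,a,b=s.x[3:]
for q in(.2,.3):print(q,W(P,[(85+65*np.sin(.349-q)+6*np.cos(.349-q),-14-65*np.cos(.349-q)+6*np.sin(.349-q),72)]))
q=.349-.25
segs=rect(-w,w,-b,a,59,(0,0,255))+rect(-70,70,-145,145,0,(0,255,0))+rect(-50,50,-98,-86,86,(0,200,255))
for s_ in(-6,6):
  o=np.array([85+s_*np.cos(q),-14+s_*np.sin(q),84]);segs.append((o,o+85*np.array([np.sin(q),-np.cos(q),0]),(255,0,0)))
overlay("top",im,P,segs,(190,130,355,250),2.4,"pics/a.png");overlay("side",im2,P,segs,(195,160,345,290),2.4,"pics/b.png")
A,B=cv2.imread("pics/a.png"),cv2.imread("pics/b.png");h=max(len(A),len(B))
cv2.imwrite("pics/ov2.png",np.hstack([cv2.copyMakeBorder(i,0,h-len(i),0,0,0) for i in(A,B)]))
E
```

```text
[ 5.21742e+02 -4.23110e+01  1.37000e-01  6.52460e+01  1.30768e+02
  1.39688e+02] [-0.3 -0.4  0.2 -0.8  0.6  0.1  0.4 -0.  -0.4 -0.4  0.3  0.1 -0.5 -0.4
  4.7 -2.7 -2.3  1.5 -0.6 -0.1]
[[ 607.9  -44.6   72. ]
 [ 534.7 -136.4   71. ]
 [ 519.4  -25.5   71. ]]
rib_push 2.075847118201125 -101.31609439629908
rib_push -3.759242249941103 -99.7062086656357
bar_push 94.96198624654504 -85.01746998103226
bar_push 96.21026770793888 -80.34394953139899
0.2 [[ 631.92917609 -105.27706806   72.        ]]
0.3 [[ 625.75147518 -107.37719067   72.        ]]
```

View pics/ov2.png

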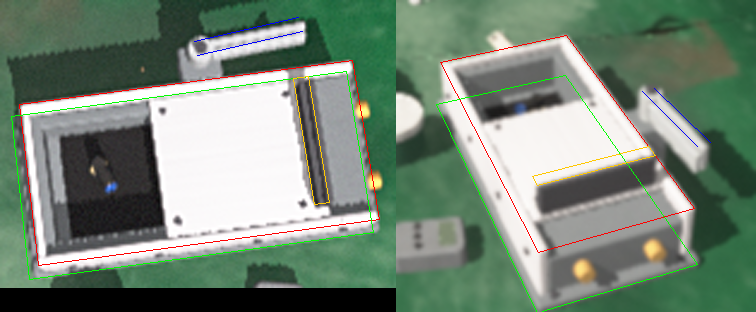

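>>> carry_out --deltas '[[-1,[0,0,0],-0.138],[-1,[0,0,0],-0.138],[-1,[0,0,0],-0.137],[-1,[-17,-44.5,0],0],[-1,[-17,-44.5,0],0],[-1,[-17,-44.5,0],0],[-1,[-17,-44.5,0],0],[-1,[-17,-44.5,0],0],[-1,[-17,-44.5,0],0],[-1,[-17,-44.5,0],0],[-1,[-17,-44.5,0],0],[-1,[-17,-44.5,0],0]]'

```text
clock: 2.3
eef_pos: [356.8, 151.7, 248.7]
tcp_rot: [-0.216, 3.133, 0.0]
wrist_force: [0.8, -0.1, -0.2]
grip_width: -0.2
```

>>> carry_out --deltas '[[-1,[-17,-44.5,0],0],[-1,[-17,-44.5,0],0],[-1,[-17,-44.5,0],0],[-1,[-17,-44.5,0],0],[-1,[-17,-44.5,0],0],[-1,[-17,-44.5,0],0],[-1,[-17,-44.5,0],0],[-1,[-17,-44.5,0],0],[-1,[0,0,0],0],[-1,[0,0,0],0]]'

```text
clock: 3.3
eef_pos: [539.4, -181.4, 247.5]
tcp_rot: [0.212, -3.133, -0.001]
wrist_force: [-0.9, -0.3, 0.4]
grip_width: 0.2
```

```bash
cat >>h.py <<'E'
P0=(522.3,-46.5,.137)
def fx(p,P=P0):
    d=np.array(p[:2])-P[:2];c,s=np.cos(P[2]),np.sin(P[2]);return np.round([c*d[0]+s*d[1],-s*d[0]+c*d[1],*p[2:3]],1)
def state():
    o=r.observe(); from scipy.spatial.transform import Rotation as Ro
    y=Ro.from_rotvec(o["tcp_rot"]).as_matrix()
    print("t",o["clock"],"fix",fx(o["eef_pos"]),"yaw err",round(np.arctan2(y[1,1],y[0,1])-np.pi/2-P0[2],3),"Ffix",fx(np.r_[o["wrist_force"]],(0,0,P0[2])),"grip",round(o["grip_width"],1),"q",o["joint_positions"].round(2))
E
python3 -c "
from h import *
state();print(r.nose_length)"
```

```text
t 3.3 fix [  -1.5 -136.   247.5] yaw err -0.002 Ffix [-0.9 -0.1  0.4] grip 0.2 q [-0.45  0.36 -0.14  1.07  0.   -0.59]
17.0
```

>>> carry_out --deltas '[[-1,[0,0,40],0],[-1,[0,0,40],0],[-1,[0,0,40],0],[-1,[0,0,25],0],[-1,[0,0,18],0],[-1,[0,0,0],0],[-1,[0,0,0],0]]'

```text
clock: 4.0
eef_pos: [539.3, -179.6, 85.9]
tcp_rot: [0.217, -3.134, -0.0]
wrist_force: [-0.7, -0.3, -0.2]
grip_width: 0.1
```

```bash
python3 - <<'E'
from h import *
state()
a=imaging.snapshot("top")[130:250,190:355];b=imaging.snapshot("side")[130:290,195:345]
f=lambda i,h:cv2.resize(i,(int(i.shape[1]*h/len(i)),h),interpolation=2)
cv2.imwrite("pics/p1.png",cv2.cvtColor(np.hstack([f(a,300),f(b,300)]),cv2.COLOR_RGB2BGR))
E
```

```text
t 4.0 fix [  -1.3 -134.2   85.9] yaw err 0.002 Ffix [-0.7 -0.2 -0.2] grip 0.1 q [-0.45  0.52 -0.35  0.7   0.   -0.59]
```

View pics/p1.png

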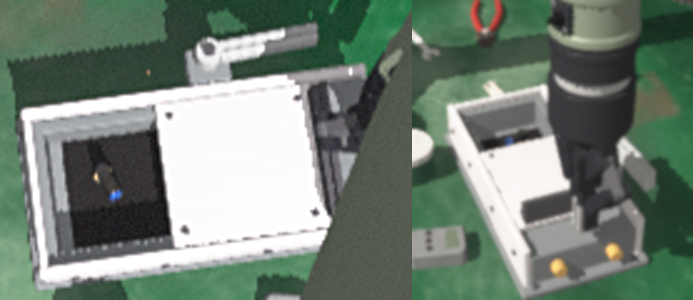

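The closed fingers stand behind the rib (top crop ~(340,130)) and clear of it. Next I push along tool +y.

>>> carry_out --deltas '[[-1,[0,8,1],0],[-1,[0,8,1],0],[-1,[0,6,0],0],[-1,[0,6,0],0],[-1,[0,6,0],0],[-1,[0,6,0],0]]'

```text
clock: 4.7
eef_pos: [534.0, -140.9, 83.5]
tcp_rot: [-0.215, 3.134, -0.001]
wrist_force: [-0.2, -2.0, 1.8]
grip_width: 0.1
```

```bash
python3 -c "
from h import *
state()"
```

```text
t 4.7 fix [ -1.3 -95.1  83.5] yaw err 0.0 Ffix [-0.5 -1.9  1.8] grip 0.1 q [-0.39  0.49 -0.4   0.67 -0.   -0.53]
```

>>> carry_out --deltas '[[-1,[0,8,0],0],[-1,[0,8,0],0],[-1,[0,8,0],0],[-1,[0,8,0],0],[-1,[0,8,0],0],[-1,[0,8,0],0],[-1,[0,6,0],0],[-1,[0,4,0],0],[-1,[0,4,0],0]]'

```text
clock: 5.6
eef_pos: [525.6, -79.2, 83.3]
tcp_rot: [-0.216, 3.134, -0.0]
wrist_force: [-1.1, -2.2, 1.6]
grip_width: -0.1
```

```bash
python3 -c "
from h import *
state()"
```

```text
t 5.6 fix [ -1.2 -32.9  83.3] yaw err 0.0 Ffix [-1.4 -2.   1.6] grip -0.1 q [-0.29  0.46 -0.46  0.65  0.   -0.43]
```

>>> carry_out --deltas '[[-1,[0,4,0],0],[-1,[0,4,0],0],[-1,[0,3,0],0],[-1,[0,2,0],0],[-1,[0,2,0],0]]'

```text
clock: 6.1
eef_pos: [523.6, -65.0, 83.3]
tcp_rot: [-0.215, 3.134, -0.002]
wrist_force: [0.3, -7.3, 1.3]
grip_width: 0.1
```

>>> carry_out --deltas '[[-1,[0,2,0],0],[-1,[0,2,0],0],[-1,[0,2,0],0]]'

```text
clock: 6.4
eef_pos: [523.6, -64.6, 83.6]
tcp_rot: [0.21, -3.134, 0.022]
wrist_force: [-0.3, -22.1, -3.1]
grip_width: 0.2
```

Force climbed to 22 N with no motion, so the cover is at its stop (rib face at y≈-4). I back off, lift, cross over to the outside of the bar, and look.

>>> carry_out --deltas '[[-1,[0,-10,0],0],[-1,[0,-20,0],0],[-1,[0,0,-35],0],[-1,[0,0,-35],0],[-1,[-40,-8,0],0],[-1,[-40,-8,0],0],[-1,[-40,-8,0],0],[-1,[-25,-4,0],0],[-1,[0,0,0],0],[-1,[0,0,0],0]]'

```text
clock: 7.4
eef_pos: [673.5, -95.7, 152.0]
tcp_rot: [0.216, -3.132, -0.003]
wrist_force: [-0.6, -0.2, 1.2]
grip_width: 0.1
```

```bash
python3 - <<'E'
from h import *
state()
a=imaging.snapshot("top")[130:250,190:355];b=imaging.snapshot("side")[130:290,195:345]
for c in("top","side"):
  for n in("rib_push","bar_push","bar_pivot"): print(c,n,[(fx(d["position"]),round(d["p"],2)) for d in models.pinpoint(c,n)[:2]])
f=lambda i,h:cv2.resize(i,(int(i.shape[1]*h/len(i)),h),interpolation=2)
cv2.imwrite("pics/p2.png",cv2.cvtColor(np.hstack([f(a,300),f(b,300)]),cv2.COLOR_RGB2BGR))
E
```

```text
t 7.4 fix [143.1 -69.3 152. ] yaw err 0.001 Ffix [-0.6 -0.1  1.2] grip 0.1 q [-0.25  0.64  0.06  0.99  0.   -0.39]
top rib_push []
top bar_push []
top bar_pivot []
side rib_push [(array([-2. , -3.6, 74.1]), 0.65)]
side bar_push [(array([ 93.3, -75.8,  71.3]), 0.82)]
side bar_pivot [(array([ 89.3, -10.4,  75.4]), 0.71)]
```

View pics/p2.png

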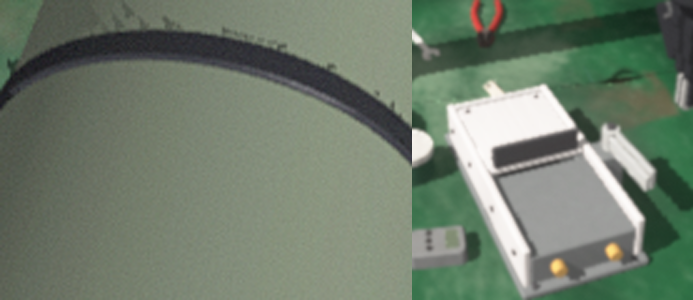

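Side view: the cover is shut over the chamber, with the rib face at fixture y≈-3.6 per the network. The bar is still outside at (628,155) and the arm is clear. Next I descend and sweep the bar.

>>> carry_out --deltas '[[-1,[0,0,30],0],[-1,[0,0,25],0],[-1,[0,0,13],0],[-1,[12,-7,0],0],[-1,[11,-7,0],0],[-1,[6,0,0],0],[-1,[6,0,0],0],[-1,[6,0,0],0],[-1,[7,-1,0],0],[-1,[8,-1,0],0]]'

```text
clock: 8.8
eef_pos: [621.2, -119.6, 85.8]
tcp_rot: [-0.216, 3.132, 0.001]
wrist_force: [1.9, 1.3, 1.4]
grip_width: 0.3
```

```bash
python3 - <<'E'
from h import *
state(); imaging.snapshot("side")
for n in("rib_push","bar_push"): print(n,[(fx(d["position"]),round(d["p"],2)) for d in models.pinpoint("side",n)[:2]])
E
```

```text
t 8.8 fix [ 88.  -85.9  85.8] yaw err 0.001 Ffix [2.1 1.  1.4] grip 0.3 q [-0.31  0.62 -0.17  0.78  0.   -0.45]
rib_push [(array([-3.7, -4.4, 75.1]), 0.78)]
bar_push [(array([ 79.8, -75.9,  67.2]), 0.59)]
```

Contact at about 2 N and the bar is turning as planned. I continue round the arc.

>>> carry_out --deltas '[[-1,[8,1,1],0],[-1,[8,1,0],0],[-1,[7.5,3,0],0],[-1,[7.5,4,0],0],[-1,[7,5,0],0],[-1,[6.5,5.5,0],0],[-1,[5,7,0],0],[-1,[5,7.5,0],0],[-1,[2,4,0],0],[-1,[2,4,0],0]]'

```text
clock: 9.95
eef_pos: [557.0, -85.9, 84.3]
tcp_rot: [0.216, -3.134, 0.001]
wrist_force: [1.9, -0.9, 0.1]
grip_width: 0.3
```

```bash
python3 - <<'E'
from h import *
state(); imaging.snapshot("side")
for n in("rib_push","bar_push"): print(n,[(fx(d["position"]),round(d["p"],2)) for d in models.pinpoint("side",n)[:2]])
E
```

```text
t 9.95 fix [ 29.  -43.8  84.3] yaw err 0.001 Ffix [ 1.8 -1.1  0.1] grip 0.3 q [-0.28  0.51 -0.37  0.69 -0.   -0.42]
rib_push [(array([-3.9, -2.7, 72.7]), 0.75)]
bar_push [(array([ 22. , -29.9,  71.2]), 0.53)]
```

>>> carry_out --deltas '[[-1,[1,3,0],0],[-1,[1,3,0],0],[-1,[0,2,0],0],[-1,[0,2,0],0],[-1,[0,1,0],0]]'

```text
clock: 10.6
eef_pos: [553.4, -76.0, 84.2]
tcp_rot: [0.215, -3.133, 0.002]
wrist_force: [-0.2, -4.3, -1.0]
grip_width: 0.1
```

>>> carry_out --deltas '[[-1,[0,1.5,0],0],[-1,[0,1.5,0],0],[-1,[0,0,0],0]]'

```text
clock: 10.9
eef_pos: [553.3, -75.6, 84.3]
tcp_rot: [0.213, -3.133, 0.011]
wrist_force: [-0.1, -10.3, -1.6]
grip_width: -0.2
```

Firm stop at 10 N. I back off, lift and check.

>>> carry_out --deltas '[[-1,[0,-8,0],0],[-1,[0,-20,0],0],[-1,[0,-20,0],0],[-1,[0,0,-40],0],[-1,[0,0,-40],0],[-1,[0,-40,-30],0],[-1,[0,-45,-20],0],[-1,[0,-45,0],0],[-1,[0,-45,0],0],[-1,[0,0,0],0],[-1,[0,0,0],0]]'

```text
clock: 12.0
eef_pos: [583.5, -294.2, 213.6]
tcp_rot: [0.212, -3.134, -0.003]
wrist_force: [-1.2, 0.8, -0.8]
grip_width: -0.1
```

```bash
python3 - <<'E'
from h import *
state()
A=imaging.snapshot("top");b=imaging.snapshot("side")[130:290,120:345];a=A[110:280,130:355]
for c in("top","side"):
  for n in("rib_push","bar_push","bar_pivot"): print(c,n,[(fx(d["position"]),round(d["p"],2)) for d in models.pinpoint(c,n)[:2]])
  for n in("grease_tin","pager_box","column_clip_1"): print(c,n,[np.round(d["position"],1).tolist() for d in models.pinpoint(c,n)[:1]])
f=lambda i,h:cv2.resize(i,(int(i.shape[1]*h/len(i)),h),interpolation=2)
cv2.imwrite("pics/p3.png",cv2.cvtColor(np.hstack([f(a,290),f(b,290)]),cv2.COLOR_RGB2BGR))
E
```

```text
t 12.0 fix [  26.8 -253.7  213.6] yaw err -0.002 Ffix [-1.   1.  -0.8] grip -0.1 q [-0.58  0.54  0.06  1.08  0.   -0.72]
top rib_push [(array([ 2.2, -3.6, 71.9]), 0.66), (array([-133.5,  -46.9,   -5. ]), 0.32)]
top bar_push [(array([ 20.2, -22.3,  71.9]), 0.62)]
top bar_pivot [(array([-0.4,  1. , -5.6]), 0.7), (array([ 86.6, -13.9,  69.2]), 0.62)]
top grease_tin [[380.1, 28.2, -3.1]]
top pager_box [[396.9, -111.5, -1.4]]
top column_clip_1 [[520.1, 169.6, 4.3]]
side rib_push [(array([-3.8, -3.2, 72.9]), 0.92)]
side bar_push [(array([ 21.5, -14.4,  70.9]), 0.84), (array([ 1.2,  2. , -0.9]), 0.37)]
side bar_pivot [(array([85.2, -9.8, 72. ]), 0.98), (array([ 20.8, -14.6,  69.5]), 0.74)]
side grease_tin [[381.7, 32.0, 3.2]]
side pager_box [[401.5, -111.9, 1.1]]
side column_clip_1 [[520.6, 171.3, -2.2]]
```

View pics/p3.png

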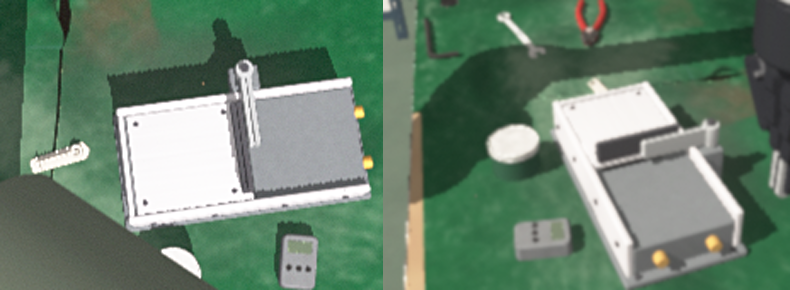

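The cover is shut and the bar lies across behind the rib (top crop (245,70) to (255,145)). The bystanders have not moved and the arm is clear, so I hand in.

```bash
python3 -c "
from bench import r
print(r.job_done())"
```

```text
the job is handed in; nothing more can be done
None
```

I pushed the cover shut with the closed fingertips until it met its stop (about 22 N, no further motion). Only then did I push the latch bar round to its own stop (about 10 N, no further motion). The arm then backed off clear of everything, and I handed the job in at about 12–13 s on the robot's clock.

- **Cover:** in the last pictures it is closed over the chamber, with the rib's pushed face at fixture y ≈ -3.5 mm in both cameras.
- **Latch bar:** it lies across just behind the rib. The cameras put its push point at (20, -22) and (21.5, -14) mm; the nominal latched position is (20, -20). They disagree by about 8 mm in y, somewhat more than the networks' usual error. The force stop and the picture both fit a latched bar.
- **Other things:** the tin, pager box and clip are where they were, within measurement error.
- **Not checked:** the fitting is hidden under the shut cover, so I could not look at it again. The fingers never went into the chamber.

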